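# Lift the loaded tin tray out of its catches and hold it level

## Task

Lift the top tin tray (it has a wooden bar to hold it by), with the three cups standing on it, up out of the two sprung catches of its carrier, and hold it level and still in the air, about 10 cm above where it sat, with the three cups still standing on it. Finish while holding it there: do not set it down or let go. Keep it level all the way and leave the incense burner, its lid, the other cups and the spoon where they are.

Things in the scene. Friction and masses are not known exactly. Their poses are not given: they have to be found in the camera images.
- tray: Loose round tin tray, top of a three-tier set, 164 mm across, 0.21 to 0.42 kg without cups. Origin: centre of its underside; z up. A foot 148 mm across, 6 mm high, sits inside the tray below with 5 mm play all round; inner floor 10 mm, rim 24 mm above the origin. A steel post 8 mm thick in its centre carries a dark wooden bar lying along the tray's y axis.
- tray_bar (a point): Centre of the wooden bar, 108 mm above the tray's origin, axes as the tray's. Bar 64 mm long (y), 12 mm wide (x), 16 mm tall. Free space around it for a grasp from above, fingers closing across x; the cups' rims end 50 mm below this point.
- tray_lug (a point): Centre of the tray's steel lug at its +y rim: a rod 8 mm thick, along x, 89 mm from the tray's axis and 16 mm above its origin. A second one stands across at -y. A catch of the carrier holds each down.
- carrier: Fixed carrier: dark wooden base 184 mm across, with two tin trays 164 mm across fixed on it, and a dark steel upright 88 mm tall at +y and at -y, 110 to 123 mm from the centre. Origin: centre of its underside, on the table; z up. The loose tray sits in it with its origin 50 mm above this one, x and y directions the same.
- catch (a point): Axis of the carrier's red catch roller at +y, 12 mm thick, 95 mm from the centre and 75 mm above the carrier's origin (a second one at -y). Sprung inward over the tray's lug; rolls outward as the tray is pulled up. Both give way at 8 to 10 N in all, above the weight, in the first 9 mm of rise, then push the tray up a little; lugs are clear above them after 20 mm.
- cup1: White porcelain handleless cup standing loose on the tray, about 46 mm from its centre, 54 mm across, 48 mm tall, 0.06 to 0.11 kg. Origin: centre of its underside; z up.
- cup2: White porcelain handleless cup standing loose on the tray, about 46 mm from its centre, 54 mm across, 48 mm tall, 0.06 to 0.11 kg. Origin: centre of its underside; z up.
- cup3: White porcelain handleless cup standing loose on the tray, about 46 mm from its centre, 54 mm across, 48 mm tall, 0.06 to 0.11 kg. Origin: centre of its underside; z up.
- burner: Clay incense burner, a round clay pot 104 mm across and 62 mm tall, about 0.45 kg, loose on the table beside the carrier. Origin: centre of its underside. To be left alone.
- burner_lid: Loose clay lid on the burner, 106 mm across, with a knob; its top is about 105 mm above the table. Origin: centre of its underside, 57 mm above the burner's. To be left alone.
- spare_cup1: White cup like those on the tray, standing on the table to the right (-y). Origin: centre of its underside. To be left alone.
- spare_cup2: White cup like those on the tray, standing on the table to the left (+y). Origin: centre of its underside. To be left alone.
- spare_cup3: White cup like those on the tray, standing on the table to the left (+y). Origin: centre of its underside. To be left alone.
- spoon: Flat steel slotted spoon lying on the table to the right, 230 mm long, 5 mm thick. Its x axis runs from handle to bowl; origin on its underside, 62 mm from the bowl's centre. To be left alone.
Mind the look-alikes: they are no part of the job. Leave any blue look-alike of the tray alone. Leave any green look-alike of the carrier alone.

How it is judged:
By the outcome, as a careful person would: the job done as asked, in the order asked, and still so for the second after the job is handed in, while the arm keeps its last pose, push and grip.
It also fails if it takes over 32 s, if anything falls off the work surface, if the arm or the gripper's body presses on something with over 40 N, if the wrist force passes 120 N, or if a joint passes its speed limit or range.

## Robot

A 7-joint arm with a two-finger parallel gripper is mounted at the origin on the work surface. World frame = base frame: x ahead of the robot, y to its left, z up, the work surface at z = 0. Lengths are in mm, angles in rad, forces in N, time in s.
With the tool pointing down it reaches from about 400 to 925 mm from the base axis. Payload 5.6 kg.
Tool frame: the origin (TCP) lies between the finger pads; the fingertips stand 8 mm ahead of it and the grasp point (between the pads) lies 11 mm behind it; z points along the fingers, y is the line along which they close (so a half turn about z gives the same grasp; the last joint's range is limited). The gripper opens to 85 mm and grips with 20 to 120 N. Pads are 22 mm wide; open, the fingers measure 114 mm over their backs; the gripper's body (76 mm by 85 mm) begins 54 mm behind the grasp point. The pads swing forward as they close: fully open they stand 13 mm farther back than shut.
Start: joints at [-1.264, 0.468, -0.012, 1.603, 0.006, 1.071, -0.056], TCP at [222.803, 610.629, 209.99] pointing down, gripper open.
Joint ranges: [-2.53, 2.53], [-0.31, 2.02], [-1.57, 1.55], [0.28, 2.44], [-1.29, 4.43], [0.15, 1.84], [-2.92, 2.92]. Speed limits (rad/s): [2.57, 2.57, 3.14, 3.14, 3.14, 3.14, 3.14].

## Interface

Orientations are given as a unit quaternion [w, x, y, z].
In Python, from bench import * gives the robot as it stands. The module is installed in compiled form; this text tells all that it offers.
- The arm moves only by the tool arm_command, never from a script. Its argument "deltas" is a list of rows, each a list of 7 numbers: the shift along the tool's x, y, z each as a share of 0.25 m, from -1 to 1, then the turn, a rotation vector about the tool's x, y, z each as a share of pi rad, from -1 to 1, then the opening, from 0 (shut) to 1 (fully open). In form: [[x, y, z, rx, ry, rz, fingers], ...]. A call has 1 to 10 rows; each row shifts and turns the commanded pose from where the row before left it, along the tool's axes as they then stand; what a row does not reach is not made up. A row lasts 1/10 s, in which the tool goes at most 50 mm and 8.59 degrees, less where a joint would pass 70% of its speed; a pose out of reach is approached as far as the arm can. A call with a number of a shift or a turn outside -1 to 1 is refused whole. A call with a gripper value outside its range is refused whole. The fingers move at their own pace and stop on an object; "force" is the grip in N (left out, the last holds). Time passes only in rows, so rows that do not move let the fingers close. It gives the time, the measured TCP pose, the force, the opening and the grip force at its end, in the units of the state.
- observe(): the state, without advancing time (a new reading comes with each control period).
- grab_frame(name): name is "scene" or "top"; returns the picture (384x512x3 uint8, red, green, blue); there is no depth.
- camera_model(name): a dict with "fx", "fy", "cx", "cy" (pixels), "view" (4x4, takes a point from world to camera coordinates). Camera axes: x right, y down, z forward; pixel columns grow to the right and rows downward; lengths in mm; the calibration is good to about 2 mm. A picture is of the moment at which its call begins. camera_model takes no time and is no camera call.
- sign_off(): hands the job in; it is judged then, once.
The state is a dict: "time_s": time; "q": joint angles; "joint_velocities": joint speeds; "effort": joint torques, N m; "tool_pos": TCP position; "tcp_rot": TCP orientation; "wrist_force": force on the tool from outside, world axes, zero at the start; "torque": the same for the moment, N m; "width": finger opening in mm; "grip_force": force on a finger pad.
Only numpy, scipy, OpenCV 4.12 (cv2) and the standard library are available. Lean on these libraries where they do the work, as an engineer would, in place of code of your own. Each camera call takes 0.05 s, during which the arm holds its last target. There are 200 camera calls.

## Working session

There is one attempt and no reset: what is moved stays moved. The work goes in short steps, Python scripts to look and compute and a tool call to move; the robot and the scene stay as the last step left them, time stands still between calls to the robot, and variables do not carry over. Pictures are saved under pics/ and viewed, at most 10 in all, crops included, and the job is handed in when it is done.

Besides the shell and the picture viewer there is one more tool, called as name(argument=value, ...) on one line, values as JSON. arm_command: Moves the arm, as the interface text tells. Its arguments: {"type":"object","properties":{"deltas":{"type":"array"},"force":{"type":"number"}},"required":["deltas"]}

```bash
mkdir -p pics
python3 - <<'E'
from bench import *
import cv2,numpy as np
s=observe();print(s['time_s'],s['tool_pos'],s['tcp_rot'],s['width'])
for n in("scene","top"):
    f=grab_frame(n);cv2.imwrite(f'pics/{n}0.png',f[:,:,::-1])
    m=camera_model(n);print(n,m['fx'],m['cx'],m['cy'],np.round(m['view'],3).tolist())
E
```

```text
0.0 [222.64039057 610.04060707 209.04881118] [-9.17588013e-05  1.74055637e-01  9.84735420e-01 -8.82898961e-04] 85.0802302890984
scene 431.9429768861433 251.08704869041662 194.48030180995087 [[-0.162, 0.987, 0.014, 66.939], [0.747, 0.131, -0.651, -222.558], [-0.645, -0.095, -0.759, 1572.661], [0.0, 0.0, 0.0, 1.0]]
top 404.106971934423 257.7335072420315 190.6279976933458 [[-0.002, -1.0, 0.004, -4.64], [-0.993, 0.001, -0.121, 409.553], [0.121, -0.004, -0.993, 1317.766], [0.0, 0.0, 0.0, 1.0]]
```

View pics/scene0.png

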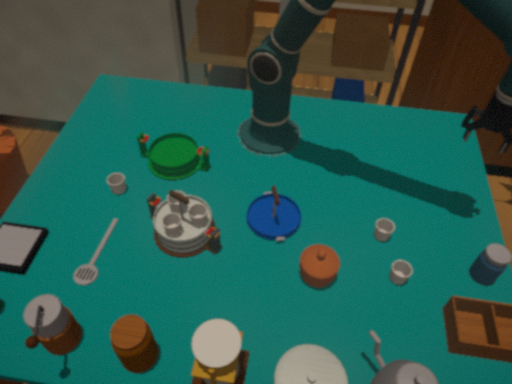

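View pics/top0.png

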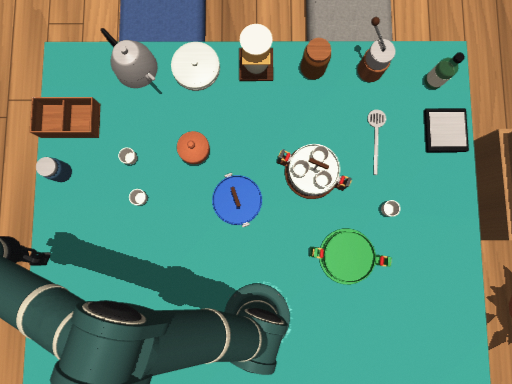

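Candidates: the white/tin tray with three cups, top (313,170) / scene (183,222); the blue look-alike tray, top (237,200) / scene (274,215); the empty green carrier, top (347,256) / scene (175,155). I choose the tin one, and check it in one close crop.

Run:
```python
import cv2,numpy as np
a=cv2.imread('pics/top0.png')[130:210,270:360];b=cv2.imread('pics/scene0.png')[180:260,140:230]
cv2.imwrite('pics/crop1.png',np.vstack([cv2.resize(np.hstack([a,b]),None,fx=4.4,fy=4.4,interpolation=cv2.INTER_CUBIC)]))
for n,x0,y0,x1,y1 in(("top",270,130,360,210),("scene",140,180,230,260)):
    im=cv2.imread(f'pics/{n}0.png');h=cv2.cvtColor(im,cv2.COLOR_BGR2HSV)
    for nm,m in(("red",((h[...,0]<6)|(h[...,0]>174))&(h[...,1]>165)&(h[...,2]>90)),("brown",(h[...,0]<22)&(h[...,1]>60)&(h[...,2]<110))):
        w=np.zeros(m.shape,np.uint8);w[y0:y1,x0:x1]=m[y0:y1,x0:x1]
        k,_,st,c=cv2.connectedComponentsWithStats(w)
        print(n,nm,[(st[i].tolist(),c[i].round(1).tolist()) for i in range(1,k) if st[i][4]>5])
```

```text
top red [([285, 153, 5, 8, 25], [287.1, 156.6]), ([339, 176, 6, 8, 26], [341.8, 179.7])]
top brown [([281, 156, 5, 3, 8], [283.2, 156.9]), ([309, 158, 20, 11, 77], [318.1, 163.2]), ([278, 160, 69, 39, 267], [305.1, 184.4])]
scene red [([154, 199, 6, 6, 23], [156.1, 201.1]), ([207, 227, 6, 7, 24], [209.5, 230.3])]
scene brown [([170, 191, 19, 13, 96], [179.3, 196.6]), ([149, 197, 11, 10, 33], [153.2, 202.1]), ([205, 225, 11, 14, 37], [210.8, 231.8]), ([155, 233, 57, 24, 233], [180.8, 249.3]), ([213, 232, 6, 7, 23], [216.0, 235.2])]
```

View pics/crop1.png

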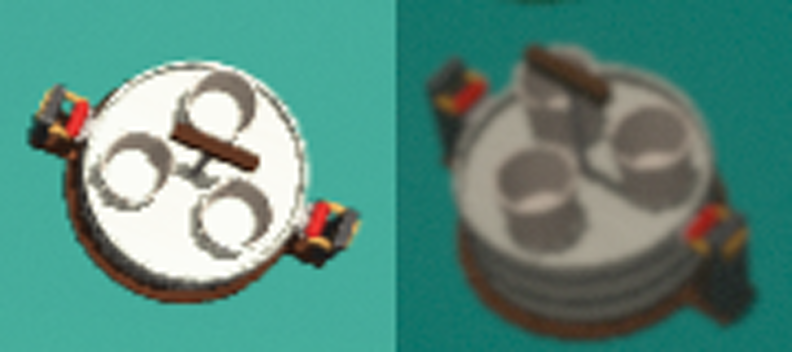

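The crop confirms it: dark bar over a tin tray with three white cups, red rollers at both ends of the bar's line (top crop (75,118) and (320,218)).

```bash
cat > h.py <<'E'
from bench import *
import cv2,numpy as np
from scipy.spatial.transform import Rotation as R
def ray(n,p):
    m=camera_model(n);V=np.array(m['view']);d=V[:3,:3].T@[(p[0]-m['cx'])/m['fx'],(p[1]-m['cy'])/m['fy'],1]
    return -V[:3,:3].T@V[:3,3],d/np.linalg.norm(d)
def tri(pt,ps):
    (a,u),(b,v)=ray('top',pt),ray('scene',ps)
    s=np.linalg.lstsq(np.c_[u,-v],b-a,rcond=None)[0]
    p,q=a+s[0]*u,b+s[1]*v
    return (p+q)/2,np.linalg.norm(p-q)
def plane(n,p,z):
    o,d=ray(n,p);return o+d*(z-o[2])/d[2]
E
python3 - <<'E'
from h import *
for nm,a,b in(("roller-far?",(287.1,156.6),(209.5,230.3)),("roller2",(341.8,179.7),(156.1,201.1)),("bar",(318.1,163.2),(179.3,196.6))):
    p,e=tri(a,b);print(nm,p.round(1),round(e,1))
r1=plane('top',(287.1,156.6),79);r2=plane('top',(341.8,179.7),79)
d=r1-r2;print('rollers@79',r1.round(1),r2.round(1),'len',np.linalg.norm(d),'yaw',np.degrees(np.arctan2(d[1],d[0])),'mid',(r1+r2)/2)
for n,(x0,y0,x1,y1) in(("top",(305,154,332,172)),("scene",(166,187,193,207))):
    im=cv2.imread(f'pics/{n}0.png');h=cv2.cvtColor(im,cv2.COLOR_BGR2HSV);m=(h[...,0]<22)&(h[...,1]>60)&(h[...,2]<110)
    ys,xs=np.nonzero(m[y0:y1,x0:x1]);P=np.c_[xs+x0,ys+y0].astype(float)
    c=P.mean(0);w,v=np.linalg.eigh(np.cov(P.T));ax=v[:,1];t=(P-c)@ax
    e=[plane(n,c+ax*k,164) for k in(t.min(),t.max())];d=e[0]-e[1]
    print(n,len(P),c,'ctr',plane(n,c,164).round(1),'len',np.linalg.norm(d),'yaw',np.degrees(np.arctan2(d[1],d[0]))%180)
print('tcpyaw',R.from_quat(np.roll(observe()['tcp_rot'],-1)).as_matrix().round(3).tolist())
E
```

```text
roller-far? [ 514.1 -100.6   75.7] 1.1
roller2 [ 438.7 -276.2   75.9] 2.7
bar [ 476.5 -187.4  158.3] 1.0
rollers@79 [513.3 -99.8  79. ] [ 437.9 -274.1   79. ] len 189.98688862985935 yaw 66.61468322903853 mid [ 475.58932003 -186.95385386   79.        ]
top 77 [318.09090909 163.16883117] ctr [ 475.4 -186.   164. ] len 58.90769584883847 yaw 64.88028776856908
scene 96 [179.33333333 196.55208333] ctr [ 481. -186.  164.] len 59.29328236571388 yaw 66.7754264294944
tcpyaw [[-0.939, 0.343, -0.0], [0.343, 0.939, -0.002], [-0.0, -0.002, -1.0]]
```

Run:
```python
from h import *
from scipy.optimize import fsolve
s=observe();p0=s['tool_pos'];R0=R.from_quat(np.roll(s['tcp_rot'],-1));N=24
y=R0.as_matrix()[:,1];y0=np.degrees(np.arctan2(y[1],y[0]));turn=round((y0+23.5)/180/N,4)
def end(v,t=turn):
    p,q=p0.copy(),R0
    for i in range(N): p=p+q.apply([v[0]*250,v[1]*250,0]);q=q*R.from_rotvec([0,0,t*np.pi])
    return p
v=fsolve(lambda v:(end(v)-[476,-187,0])[:2],[-.15,0]);print(y0,turn,v,end(v))
```

```text
69.95679635090384 0.0216 [-0.15468505 -0.02066966] [ 476.         -187.          210.26148692]
```

arm_command(deltas=[[-0.155,-0.021,-0.005,0,0,0.0216,1],[-0.155,-0.021,-0.005,0,0,0.0216,1],[-0.155,-0.021,-0.005,0,0,0.0216,1],[-0.155,-0.021,-0.005,0,0,0.0216,1],[-0.155,-0.021,-0.005,0,0,0.0216,1],[-0.155,-0.021,-0.005,0,0,0.0216,1],[-0.155,-0.021,-0.005,0,0,0.0216,1],[-0.155,-0.021,-0.005,0,0,0.0216,1],[-0.155,-0.021,-0.005,0,0,0.0216,1],[-0.155,-0.021,-0.005,0,0,0.0216,1]], force=60)

```text
time_s: 1.1
tool_pos: [493.5, 336.6, 222.1]
tcp_rot: [-0.0, 0.493, 0.87, -0.0]
wrist_force: [0.5, 1.5, -0.3]
width: 84.9
grip_force: 0.0
```

arm_command(deltas=[[-0.155,-0.021,-0.005,0,0,0.0216,1],[-0.155,-0.021,-0.005,0,0,0.0216,1],[-0.155,-0.021,-0.005,0,0,0.0216,1],[-0.155,-0.021,-0.005,0,0,0.0216,1],[-0.155,-0.021,-0.005,0,0,0.0216,1],[-0.155,-0.021,-0.005,0,0,0.0216,1],[-0.155,-0.021,-0.005,0,0,0.0216,1],[-0.155,-0.021,-0.005,0,0,0.0216,1],[-0.155,-0.021,-0.005,0,0,0.0216,1],[-0.155,-0.021,-0.005,0,0,0.0216,1]])

```text
time_s: 2.1
tool_pos: [531.6, -45.1, 234.8]
tcp_rot: [-0.0, 0.755, 0.656, -0.0]
wrist_force: [-0.3, -0.7, 0.0]
width: 85.1
grip_force: 0.0
```

arm_command(deltas=[[-0.155,-0.021,-0.005,0,0,0.0216,1],[-0.155,-0.021,-0.005,0,0,0.0216,1],[-0.155,-0.021,-0.005,0,0,0.0216,1],[-0.155,-0.021,-0.005,0,0,0.0216,1],[0,0,0,0,0,0,1],[0,0,0,0,0,0,1]])

```text
time_s: 2.7
tool_pos: [474.8, -189.2, 239.9]
tcp_rot: [-0.0, 0.836, 0.549, 0.0]
wrist_force: [0.1, 0.6, -0.3]
width: 85.7
grip_force: 0.0
```

arm_command(deltas=[[0.01,0.001,0.06,0,0,0,1],[0,0,0.06,0,0,0,1],[0,0,0.06,0,0,0,1],[0,0,0.06,0,0,0,1],[0,0,0,0,0,0,1],[0,0,0,0,0,0,1]])

```text
time_s: 3.3
tool_pos: [476.9, -185.6, 179.9]
tcp_rot: [-0.0, 0.835, 0.55, -0.0]
wrist_force: [-1.0, -0.1, -0.7]
width: 85.5
grip_force: 0.0
```

Run:
```python
from h import *
a,b=[grab_frame(n)[:,:,::-1] for n in('top','scene')]
for n,i in(('top1',a),('scene1',b)):cv2.imwrite(f'pics/{n}.png',i)
c=np.hstack([a[120:210,265:365],b[150:240,130:230]])
cv2.imwrite('pics/crop2.png',cv2.resize(c,None,fx=4,fy=4,interpolation=cv2.INTER_CUBIC));print(observe()['tool_pos'])
```

```text
[ 477.24037428 -186.21123788  180.65111228]
```

View pics/crop2.png

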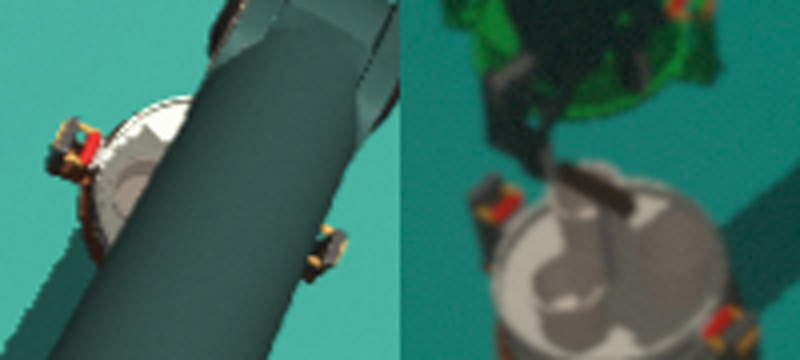

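The near finger (crop (540,150)) hangs beside the bar's line (bar crop (595,190)), the cups and rollers are undisturbed, and the tool is square across the bar. Going down and closing.

arm_command(deltas=[[0,0,0.044,0,0,0,1],[0,0,0.044,0,0,0,1],[0,0,0.044,0,0,0,1],[0,0,0,0,0,0,1],[0,0,0,0,0,0,1]])

```text
time_s: 3.9
tool_pos: [476.2, -186.7, 146.5]
tcp_rot: [-0.0, 0.836, 0.549, -0.0]
wrist_force: [0.3, 0.3, 0.9]
width: 85.3
grip_force: 0.0
```

arm_command(deltas=[[0,0,0,0,0,0,0.6],[0,0,0,0,0,0,0.45],[0,0,0,0,0,0,0.35],[0,0,0,0,0,0,0.3],[0,0,0,0,0,0,0.25],[0,0,0,0,0,0,0.25]], force=30)

```text
time_s: 4.5
tool_pos: [476.5, -186.5, 147.1]
tcp_rot: [0.0, 0.836, 0.549, 0.0]
wrist_force: [0.4, -0.2, 1.1]
width: 21.4
grip_force: 0.0
```

arm_command(deltas=[[0,0,0,0,0,0,0.22],[0,0,0,0,0,0,0.2],[0,0,0,0,0,0,0.18],[0,0,0,0,0,0,0.16]])

```text
time_s: 4.9
tool_pos: [476.5, -186.6, 147.0]
tcp_rot: [-0.0, 0.836, 0.549, 0.0]
wrist_force: [-0.0, 0.9, -0.3]
width: 13.6
grip_force: 0.0
```

arm_command(deltas=[[0,0,0,0,0,0,0.14],[0,0,0,0,0,0,0.12],[0,0,0,0,0,0,0.1],[0,0,0,0,0,0,0]])

```text
time_s: 5.3
tool_pos: [476.5, -186.6, 147.0]
tcp_rot: [-0.0, 0.836, 0.549, 0.0]
wrist_force: [0.1, -1.0, -0.1]
width: 0.3
grip_force: 0.0
```

The fingers shut to 0.3 mm on nothing. Looking before moving anything.

Run:
```python
from h import *
a,b=[grab_frame(n)[:,:,::-1] for n in('top','scene')]
for n,i in(('top2',a),('scene2',b)):cv2.imwrite(f'pics/{n}.png',i)
c=np.hstack([a[120:210,265:365],b[150:240,130:230]])
cv2.imwrite('pics/crop3.png',cv2.resize(c,None,fx=4,fy=4,interpolation=cv2.INTER_CUBIC))
s=observe();print(s['tool_pos'],s['width'],s['wrist_force'])
m=camera_model('scene');V=np.array(m['view'])
for P in([476.5,-186.6,147],[476.5,-186.6,158],[476.5,-186.6,200]):
    q=V[:3,:3]@P+V[:3,3];u=q[:2]/q[2]*m['fx']+[m['cx'],m['cy']];print(P,u.round(1),'crop',((u-[130,150])*4+[400,0]).round())
```

```text
[ 476.48190255 -186.55917438  146.98131943] -0.2619637115812167 [ 0.86257925 -0.25170422 -0.72428956]
[476.5, -186.6, 147] [180.3 199.3] crop [601. 197.]
[476.5, -186.6, 158] [179.8 196.7] crop [599. 187.]
[476.5, -186.6, 200] [178.  186.3] crop [592. 145.]
```

View pics/crop3.png

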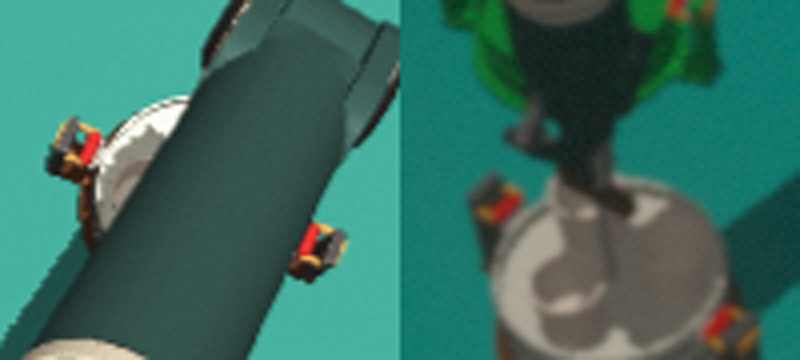

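Run:
```python
from h import *
a,b,c=[cv2.imread(f'pics/scene{i}.png')[165:215,153:203] for i in(0,1,2)]
i=np.clip(np.hstack([b,c]).astype(float)*1.8,0,255).astype(np.uint8)
cv2.imwrite('pics/crop4.png',cv2.resize(i,None,fx=8,fy=8,interpolation=cv2.INTER_CUBIC))
```

```text
(no output)
```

View pics/crop4.png

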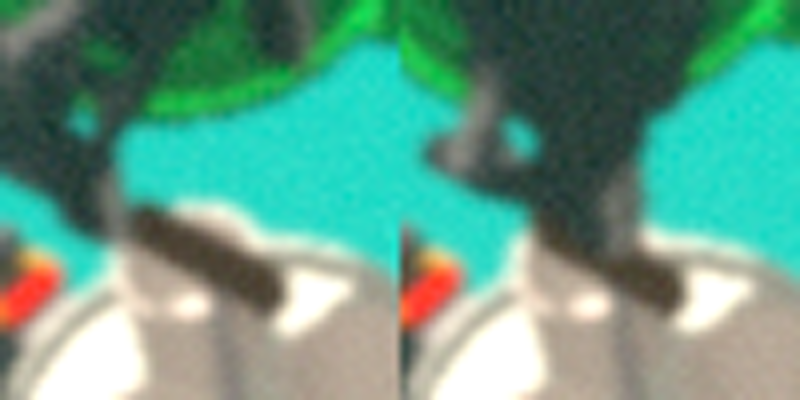

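The fingers look as if their tips are above the bar (tip at pixel ~(178.6,197), covering the bar), though the reported TCP says lower. I'll check the reported tool pose against the cameras in the start views.

Run:
```python
from h import *
a=cv2.imread('pics/top0.png')[225:275,0:60];b=cv2.imread('pics/scene0.png')[80:150,440:512]
a=cv2.resize(a,(400,333),interpolation=cv2.INTER_CUBIC);b=cv2.resize(b,(400,389),interpolation=cv2.INTER_CUBIC)
i=np.zeros((389,800,3),np.uint8);i[:333,:400]=a;i[:,400:]=b
i=np.clip(i.astype(float)*2,0,255).astype(np.uint8)
cv2.imwrite('pics/crop5.png',i)
def proj(n,P):
    m=camera_model(n);V=np.array(m['view']);q=V[:3,:3]@P+V[:3,3];return q[:2]/q[2]*m['fx']+[m['cx'],m['cy']]
T=np.array([222.8,610.6,210]);y=np.array([.343,.939,0])
for k in(-50,0,50):
  for z in(-8,5,60):
    P=T+k*y+[0,0,z];u,v=proj('top',P),proj('scene',P)
    print(k,z,u.round(1),'crop',(u-[0,225])*6.67,v.round(1),(v-[440,80])*5.556+[400,0])
for z in(139,150,160,166,175):print(z,plane('scene',(178.6,197),z).round(1))
```

```text
-50 -8 [ 56.4 255. ] crop [376.44073258 199.94745378] [458.7 150.2] [503.67743821 390.09485981]
-50 5 [ 54.2 255.1] crop [361.19273199 201.08621961] [460.4 146.9] [513.32480002 371.50032524]
-50 60 [ 43.9 255.9] crop [292.62160483 206.2073144 ] [468.1 132.1] [555.92206347 289.39743501]
0 -8 [ 40.1 248.9] crop [267.7584073  159.17253128] [476.8 156.4] [604.20354447 424.37554794]
0 5 [ 37.7 249. ] crop [251.29355772 159.84330597] [478.7 153. ] [614.79542491 405.82206672]
0 60 [ 26.6 249.4] crop [177.2578882  162.85950438] [487.1 138.3] [661.58916197 323.85487248]
50 -8 [ 23.9 242.8] crop [159.43451839 118.53208525] [495.3 162.7] [707.32370015 459.54084011]
50 5 [ 21.3 242.8] crop [141.76096918 118.73796446] [497.4 159.4] [718.90612538 441.03679562]
50 60 [  9.3 242.9] crop [ 62.29850653 119.66362285] [506.6 144.7] [770.10519447 359.24133106]
139 [ 462.8 -196.   139. ]
150 [ 471.6 -192.2  150. ]
160 [ 479.6 -188.8  160. ]
166 [ 484.4 -186.8  166. ]
175 [ 491.7 -183.7  175. ]
```

View pics/crop5.png

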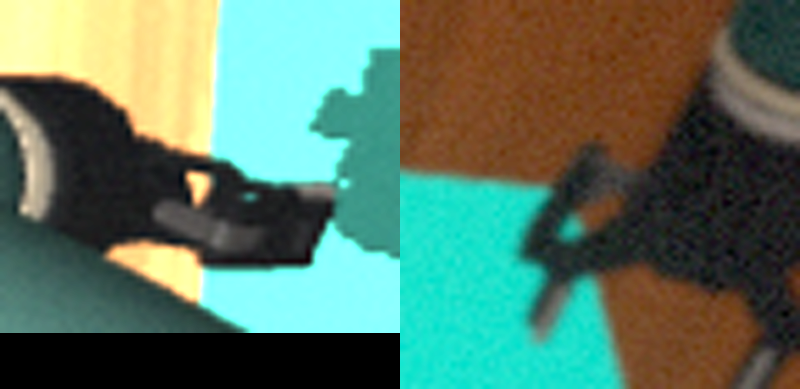

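The start view shows the open near fingertip at scene pixel (465,140), where the stated geometry predicts (463,148), and at top-crop x 335 rather than about 361. Both views say the real fingers stand about 27 mm higher than the reported TCP implies, which agrees with the tips now just above the bar. I'll back up, open, and go about 27 mm lower than before, with a look in between.

arm_command(deltas=[[0,0,-0.04,0,0,0,0],[0,0,0,0,0,0,0.6],[0,0,0,0,0,0,0.6],[0,0,0,0,0,0,0.6],[0,0,0,0,0,0,0.6],[0,0,0,0,0,0,0.6]])

```text
time_s: 6.0
tool_pos: [476.4, -186.5, 156.9]
tcp_rot: [-0.0, 0.836, 0.549, -0.0]
wrist_force: [-0.0, -0.0, -0.1]
width: 51.0
grip_force: 0.0
```

arm_command(deltas=[[0,0,0.04,0,0,0,0.6],[0,0,0.036,0,0,0,0.6],[0,0,0.036,0,0,0,0.6],[0,0,0.036,0,0,0,0.6],[0,0,0,0,0,0,0.6]])

```text
time_s: 6.5
tool_pos: [475.4, -186.3, 118.4]
tcp_rot: [-0.001, 0.836, 0.549, -0.001]
wrist_force: [-0.2, -0.7, 0.3]
width: 51.1
grip_force: 0.0
```

Run:
```python
from h import *
b=grab_frame('scene')[:,:,::-1];cv2.imwrite('pics/scene3.png',b)
s=observe();print(s['tool_pos'],s['width'],s['wrist_force'])
i=np.clip(b[160:220,145:215].astype(float)*1.8,0,255).astype(np.uint8)
cv2.imwrite('pics/crop6.png',cv2.resize(i,None,fx=8,fy=8,interpolation=cv2.INTER_CUBIC))
```

```text
[ 475.85786802 -186.5310013   119.09926383] 51.349457891862116 [-0.84767712 -0.09649909  0.41736718]
```

View pics/crop6.png

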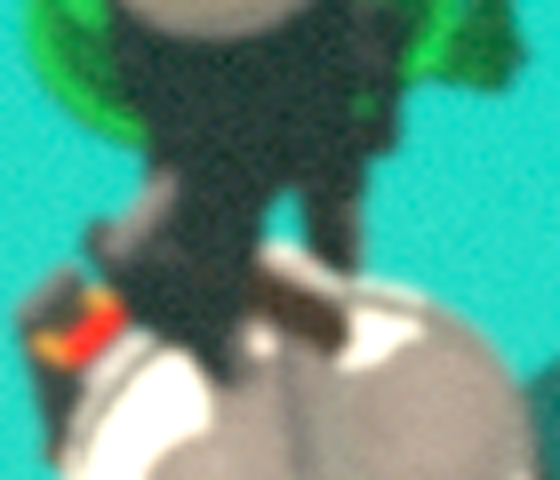

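Now the near finger stands in front of the bar (tip at crop (225,380)) and the far one behind it (350,260), with the bar between. Closing gently.

arm_command(deltas=[[0,0,0,0,0,0,0.45],[0,0,0,0,0,0,0.35],[0,0,0,0,0,0,0.28],[0,0,0,0,0,0,0.22],[0,0,0,0,0,0,0.19],[0,0,0,0,0,0,0.17],[0,0,0,0,0,0,0.15],[0,0,0,0,0,0,0.13]], force=30)

```text
time_s: 7.35
tool_pos: [477.3, -186.8, 120.3]
tcp_rot: [0.001, 0.836, 0.549, 0.001]
wrist_force: [2.2, -0.9, 1.2]
width: 11.5
grip_force: 22.3
```

arm_command(deltas=[[0,0,0,0,0,0,0.1],[0,0,0,0,0,0,0],[0,0,0,0,0,0,0]], force=30)

```text
time_s: 7.65
tool_pos: [477.2, -186.8, 120.3]
tcp_rot: [0.001, 0.836, 0.549, 0.001]
wrist_force: [4.0, -0.8, 1.3]
width: 11.3
grip_force: 30.9
```

arm_command(deltas=[[0,0.003,0,0,0,0,0],[0,0,0,0,0,0,0],[0,0,0,0,0,0,0]], force=80)

```text
time_s: 7.95
tool_pos: [477.2, -186.8, 120.4]
tcp_rot: [-0.0, 0.836, 0.549, 0.0]
wrist_force: [0.3, 0.3, 4.8]
width: 10.6
grip_force: 79.0
```

arm_command(deltas=[[0,0,-0.004,0,0,0,0],[0,0,-0.004,0,0,0,0],[0,0,-0.004,0,0,0,0],[0,0,-0.004,0,0,0,0],[0,0,0,0,0,0,0]])

```text
time_s: 8.45
tool_pos: [475.4, -186.1, 122.8]
tcp_rot: [-0.002, 0.836, 0.549, -0.001]
wrist_force: [-0.3, 0.8, -12.8]
width: 10.3
grip_force: 78.0
```

arm_command(deltas=[[0,0,-0.005,0,0,0,0],[0,0,-0.005,0,0,0,0],[0,0,-0.005,0,0,0,0],[0,0,-0.005,0,0,0,0]])

```text
time_s: 8.85
tool_pos: [476.4, -186.5, 129.2]
tcp_rot: [-0.001, 0.836, 0.549, -0.0]
wrist_force: [-4.2, 1.5, -6.0]
width: 10.4
grip_force: 79.0
```

arm_command(deltas=[[0,0,-0.005,0,0,0,0],[0,0,-0.005,0,0,0,0],[0,0,-0.005,0,0,0,0],[0,0,-0.005,0,0,0,0],[0,0,-0.005,0,0,0,0],[0,0,-0.005,0,0,0,0],[0,0,-0.006,0,0,0,0],[0,0,-0.008,0,0,0,0],[0,0,-0.006,0,0,0,0],[0,0,0,0,0,0,0]])

```text
time_s: 9.85
tool_pos: [477.7, -187.1, 141.9]
tcp_rot: [0.001, 0.836, 0.549, 0.0]
wrist_force: [0.0, 0.0, -5.3]
width: 10.4
grip_force: 79.2
```

arm_command(deltas=[[0,0,-0.01,0,0,0,0],[0,0,-0.018,0,0,0,0],[0,0,-0.024,0,0,0,0],[0,0,-0.028,0,0,0,0],[0,0,-0.028,0,0,0,0],[0,0,-0.028,0,0,0,0],[0,0,-0.028,0,0,0,0],[0,0,-0.028,0,0,0,0],[0,0,-0.028,0,0,0,0],[0,0,-0.028,0,0,0,0]])

```text
time_s: 10.85
tool_pos: [477.1, -186.9, 204.1]
tcp_rot: [-0.0, 0.836, 0.549, 0.0]
wrist_force: [-0.6, 1.1, -5.7]
width: 10.3
grip_force: 79.2
```

arm_command(deltas=[[0,0,-0.024,0,0,0,0],[0,0,-0.018,0,0,0,0],[0,0,-0.012,0,0,0,0],[0,0,-0.008,0,0,0,0],[0,0,-0.004,0,0,0,0],[0,0,0,0,0,0,0],[0,0,0,0,0,0,0],[0,0,0,0,0,0,0],[0,0,0,0,0,0,0],[0,0,0,0,0,0,0]])

```text
time_s: 11.85
tool_pos: [477.1, -186.9, 219.9]
tcp_rot: [-0.0, 0.836, 0.549, -0.0]
wrist_force: [1.1, -0.5, -6.1]
width: 10.3
grip_force: 79.2
```

Run:
```python
from h import *
a,b=[grab_frame(n)[:,:,::-1] for n in('top','scene')]
s=observe();print(s['time_s'],s['tool_pos'],s['tcp_rot'],s['wrist_force'],s['torque'])
c=np.hstack([a[110:230,250:370],b[130:250,120:240]])
i=np.clip(c.astype(float)*1.4,0,255).astype(np.uint8)
cv2.imwrite('pics/crop7.png',cv2.resize(i,None,fx=3.3,fy=3.3,interpolation=cv2.INTER_CUBIC))
```

```text
11.95 [ 477.14425117 -186.90077798  219.9360991 ] [-1.64463649e-05  8.35621298e-01  5.49305967e-01 -3.28956732e-05] [ 0.23812513  0.1332043  -6.4808557 ] [ 0.00475599 -0.04335316  0.05643988]
```

View pics/crop7.png

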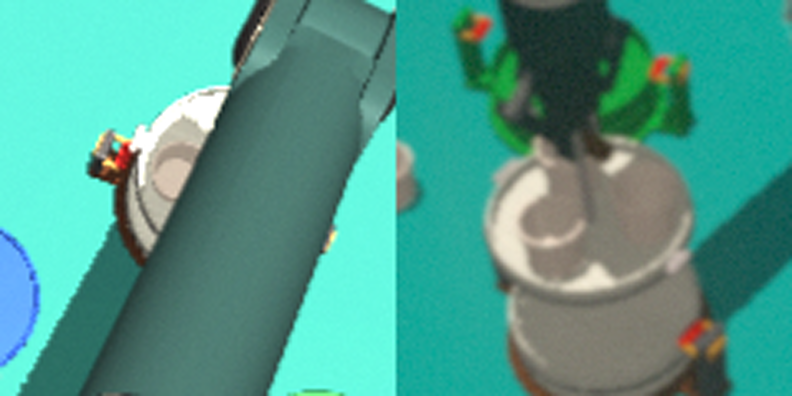

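The tray hangs level about 100 mm up (rim centre at about crop (590,215), lug at (680,262)) with two cups clear at (553,225) and (540,155). The third is in the arm's shadow, so I'll use a last contrast-stretched look to check it.

Run:
```python
from h import *
b=grab_frame('scene')[:,:,::-1][165:225,142:215]
i=cv2.resize(cv2.bilateralFilter(np.ascontiguousarray(b),7,25,5),None,fx=8,fy=8,interpolation=cv2.INTER_CUBIC)
l=cv2.createCLAHE(6,(4,4)).apply(cv2.cvtColor(i,cv2.COLOR_BGR2GRAY))
cv2.imwrite('pics/crop8.png',l);print(observe()['tool_pos'],observe()['wrist_force'])
```

```text
[ 477.18084099 -186.87633723  219.97365839] [ 0.12766632  0.26422788 -5.78542583]
```

View pics/crop8.png

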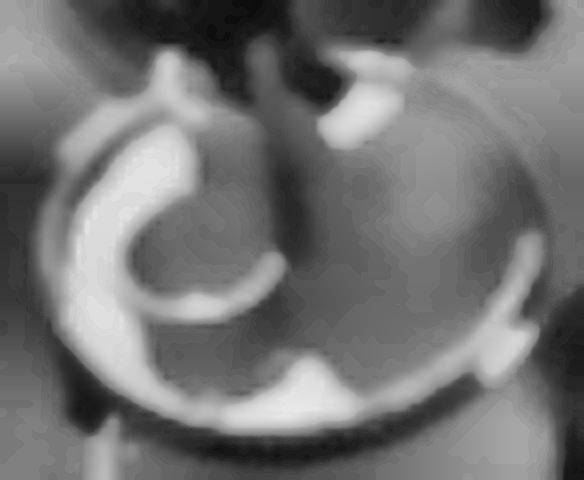

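The shadowed third cup shows as the paler round shape at (430,180), in its original place. The level, load and pose are all steady, so I'm handing in.

```bash
python3 -c "
from bench import *
print(sign_off())"
```

```text
the job is handed in; nothing more can be done
None
```

I lifted the tray clear of both catches and handed the job in at about 12 s, with it held level and still about 10 cm above its seat; two cups show clearly standing and the third only faintly, in the arm's shadow.

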